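Shut up the chick brooder for the night

TASK

Shut up the chick brooder for the night: push the ventilator's arm round until it points at the pair of studs (half open), and push the wooden turn-button round until it lies squarely across the front edge of the mesh lid, its long end over the lid. Keep the lid shut, leave the bottle, the cup and the feeding pan where they stand, and force nothing.

Things in the scene. Friction and masses are not known exactly. Their poses are not given: they have to be found in the camera images.
- brooder: low wooden brooder box, fixed, 460 (x) by 760 (y) by 120 mm tall; origin at the centre of its underside, x axis pointing away from the robot (turned a little), z up. Its top from x = -230 to -35 mm is a plywood deck, 120 mm above the table, with the ventilator and the turn-button side by side, either one to the left; beyond x = -35 mm lies the mesh lid.
- vent_hub (a point): on the ventilator's axis, 33 mm above the deck; x axis points at the pair of studs. Ventilator: round aluminium plate, 144 mm across, 6 mm thick, fixed on the deck, with a half-moon opening and a turning half-moon shutter (to 9.5 mm above the deck). Hub 24 mm across, top with bolt 38 mm above the deck.
- vent_half (a point): point of the fixed plate towards the pair of studs, 56 mm from the axis, 21 mm above the deck: the arm's tip belongs here. Studs (11 mm wide, 5 mm high, 64 mm from the axis) mark three directions a quarter turn apart: one stud (shut), a pair 16 mm apart (half open), three (fully open).
- vent_arm: the ventilator's arm with its shutter; origin on the axis at deck height, x axis along the arm: a straight steel bar on edge, 9 mm wide, from 10 to 32 mm above the deck, reaching 56 mm from the axis. Turns level, either way, without stops, against about 0.05 N m of friction (1 N at 50 mm), and stays where it is left.
- vent_tip (a point): end of the ventilator's arm, 56 mm from the axis, half-way up the bar (21 mm above the deck).
- latch_pivot (a point): on the pivot of the wooden turn-button, at the height of its upper face, 33 mm above the deck; the pivot stands about 85 mm (77 to 93) before the lid's front edge.
- latch: dark wooden turn-button, a bar 26 mm wide, from 17 to 33 mm above the deck (it passes over the lid), on a 28 mm steel spacer; origin on the pivot at deck height, x axis along its long end (110 mm; short end 25 mm). Turns level, either way, without stops, against 0.06 N m of friction, stays where left. Locked, its x axis runs the same way as the brooder's.
- latch_tip (a point): end of the long end of the turn-button, 110 mm from the pivot, 25 mm above the deck.
- lid_knob (a point): top of the wooden knob (26 mm wide, 20 mm high) in the middle of the lid's front rail, 35 mm above the deck. The lid, mesh in a wooden frame, 260 by 740 by 15 mm, top of the frame 15 mm above the deck, is hinged along the far side of the box, 245 mm beyond the knob, and lies shut by its weight.
- dropper: bystander: small blue dropper bottle, 34 mm wide, 58 mm tall, standing near one end of the deck; origin under its centre.
- cup: bystander: small steel cup, 48 mm wide, 50 mm tall, standing near the other end of the deck; origin under its centre.
- pan: bystander: black feeding pan, 120 mm wide, 25 mm high, standing on the mesh of the lid; origin under its centre.

How it is judged:
By the outcome, as a careful person would: the job done as asked, in the order asked, and still so for the second after the job is handed in, with the robot touching nothing.
It also fails if it takes over 61 s, if anything falls off the work surface, if the arm or the gripper's body presses on something with over 40 N, if the wrist force passes 120 N, or if a joint passes its speed limit or range.

ROBOT

A 7-joint arm with a two-finger parallel gripper is mounted at the origin on the work surface. World frame = base frame: x ahead of the robot, y to its left, z up, the work surface at z = 0. Lengths are in m, angles in degrees, forces in N, time in s.
With the tool pointing down it reaches from about 0.35 to 0.775 m from the base axis. Payload 3.1 kg.
Tool frame: the origin (TCP) lies on the centre line of the jaws, within the pads' length; the fingertips stand 17 mm ahead of it and the grasp point (between the pads) lies 2 mm behind it (robot.tip_reach is the distance from the TCP to the fingertips, in m); z points along the fingers, y is the direction in which the jaws open and shut (so a half turn about z gives the same grasp; the last joint's range is limited). The gripper opens to 85 mm and grips with 20 to 120 N. Pads are 22 mm wide; open, the fingers measure 114 mm over their backs; the gripper's body (76 mm by 85 mm) begins 54 mm behind the grasp point. The pads swing forward as they close: fully open they stand 13 mm farther back than shut.
Start: joints at [-65.758, 17.813, 0.802, 86.603, -0.252, 75.585, -1.558], TCP at [0.247, 0.492, 0.248] pointing down, gripper open.
Joint ranges: [-154.91, 154.91], [-16.99, 109.72], [-72.82, 74.43], [7.12, 147.25], [-82.49, 262.49], [11.32, 116.49], [-174.64, 174.64]. Speed limits (degrees/s): [159.86, 159.86, 180, 180, 180, 180, 180].

INTERFACE

Orientations are given as [roll, pitch, yaw] about the fixed x, y, z axes, in that order (R = Rz(yaw) Ry(pitch) Rx(roll)).
In Python, from station import robot, fingers, vision, workorder, recognise gives the robot as it stands. Calls block until the motion is done:
- robot.move_to(position, orientation): joint-space move of the TCP to a pose.
- robot.line_to(position, orientation=None, velocity=0.15, f_stop=None): straight line of the TCP; orientation=None keeps the orientation; velocity is the mean speed in m/s. With f_stop (N) it stops when the force on the tool has changed by that much, and returns True; else False.
- robot.move_j(angles): joint-space move.
- fingers.gripper_to(opening, force=None): opening from 0.0 (shut) to 1.0 (fully open); force is the grip in N (None keeps the last); returns when the fingers have stopped.
- robot.pause(seconds).
- robot.inverse_kinematics(position, orientation): joint angles nearest the present ones, or None.
- vision.grab_frame(name): name is "side" or "top" or "wrist"; returns the picture (400x640x3 uint8, red, green, blue); there is no depth.
- vision.calibration(name): a dict with "mtx" (3x3 intrinsics, pixels), "k1" (the pictures are not rectified: a ray, as slopes to the right and down, at radius r is drawn at 1 + k1 r^2 times it, then the intrinsics apply), "extrinsics" (4x4, takes a point from world to camera coordinates); the wrist camera has in their place "T_tool_cam" (4x4, takes a point from camera to tool coordinates, whose origin is the TCP and whose axes are the flange's). Camera axes: x right, y up, looking along -z (the intrinsics and any distortion apply to the point x, -y, -z); pixel columns grow to the right and rows downward; lengths in m; the calibration is good to about 2 mm. A picture is of the moment at which its call begins: read the wrist's pose just before it. calibration takes no time and is no camera call.
A pose or a line that the arm cannot do raises robot.PlanningError and nothing moves.
- workorder.close_job(): hands the job in, once; it reports no verdict.
Trained networks look in the newest picture that a camera, given by its name, has taken for a name from the list of things; names that differ only in an ending like _2 or _b are one class to them, and where a whole thing is asked for, a point or a joint stands for the part that bears it (a point fixed in the world has none). Each returns a list of dicts, best first, with "p" (0 to 1); they miss things now and then, are a little off and sometimes report something else, mostly with a low value. They report only what shows in the picture. A call takes as long as a camera call.
- recognise(label, camera): "rect" ([centre column, centre row, width, height] in pixels, round what is visible of it).
Readings, each from a call of its own:
- robot.current_time_s(): time.
- robot.current_joint_positions(): joint angles.
- robot.current_dq(): joint speeds.
- robot.current_joint_torque(): joint torques, N m.
- robot.current_tool_pos(): TCP position.
- robot.current_eef_rot(): TCP orientation.
- robot.current_contact_force(): force on the tool from outside, world axes, zero at the start.
- robot.current_torque(): the same for the moment, N m.
- robot.current_finger_gap(): opening from 0.0 (shut) to 1.0 (fully open).
Only numpy, scipy, OpenCV 4.12 (cv2) and the standard library are available. Lean on these libraries where they do the work, as an engineer would, in place of code of your own. Each camera call takes 0.05 s, during which the arm holds its last target. There are 200 camera calls.

## Working session

There is one attempt and no reset: what is moved stays moved. The work goes in short steps, each a Python script; the robot and the scene stay as the last script left them, time stands still between calls to the robot, and variables do not carry over. Pictures are saved under pics/ and viewed, about 8 in all and at most 12, crops included, and the job is handed in when it is done.

```bash
ls; mkdir -p pics
python3 - <<'E'
from station import robot, fingers, vision, workorder, recognise
import cv2
for c in ["side","top"]:
    im=vision.grab_frame(c); cv2.imwrite(f"pics/{c}0.png",im[:,:,::-1])
    for l in ["brooder","vent_hub","vent_half","vent_arm","vent_tip","latch","latch_pivot","latch_tip","lid_knob","dropper","cup","pan"]:
        r=recognise(l,c)
        print(c,l,[([round(float(v)) for v in d["rect"]],round(float(d["p"]),2)) for d in r[:2]])
    print(vision.calibration(c))
print(vision.calibration("wrist"), robot.current_time_s())
E
```

```text
pics
side brooder [([356, 242, 299, 229], 0.81)]
side vent_hub [([273, 178, 46, 35], 0.59)]
side vent_half [([276, 181, 49, 35], 0.8), ([324, 226, 56, 17], 0.58)]
side vent_arm [([274, 173, 35, 22], 0.77), ([248, 146, 16, 22], 0.59)]
side vent_tip [([274, 173, 33, 18], 0.83)]
side latch [([320, 226, 57, 14], 0.69)]
side latch_pivot [([323, 226, 51, 16], 0.86), ([275, 182, 46, 29], 0.31)]
side latch_tip [([320, 228, 57, 16], 0.56), ([382, 199, 240, 155], 0.36)]
side lid_knob [([406, 270, 17, 28], 0.58), ([384, 198, 241, 149], 0.55)]
side dropper [([407, 268, 18, 29], 0.78)]
side cup [([275, 179, 47, 30], 0.54), ([249, 145, 19, 19], 0.52)]
side pan [([318, 148, 38, 16], 0.64), ([405, 271, 20, 31], 0.57)]
{'mtx': array([[393.07010355,   0.        , 325.97673743],
       [  0.        , 393.07010355, 201.82436991],
       [  0.        ,   0.        ,   1.        ]]), 'k1': -0.07837652515283826, 'extrinsics': array([[ 0.86790014, -0.49619888,  0.023152  , -0.51325576],
       [ 0.26921477,  0.50902938,  0.81756498, -0.27443871],
       [-0.41745987, -0.7033319 ,  0.57537074, -0.84450467],

[... 1126 characters left out ...]
2,  1.66795714e-02,  9.96567032e-01,
        -1.15628608e+00],
       [ 0.00000000e+00,  0.00000000e+00,  0.00000000e+00,
         1.00000000e+00]])}
{'mtx': array([[356.46887476,   0.        , 318.30112917],
       [  0.        , 356.46887476, 197.08461634],
       [  0.        ,   0.        ,   1.        ]]), 'k1': -0.07161121008976698, 'T_tool_cam': array([[-4.03527142e-04,  9.47510832e-01,  3.19723412e-01,
         8.11432852e-02],
       [ 9.99999886e-01,  3.00946496e-04,  3.70248239e-04,
         4.89569358e-04],
       [ 2.54594577e-04,  3.19723525e-01, -9.47510846e-01,
        -1.25375098e-01],
       [ 0.00000000e+00,  0.00000000e+00,  0.00000000e+00,
         1.00000000e+00]])} 1.3
```

```bash
python3 - <<'E'
import cv2
a=cv2.imread("pics/top0.png")[120:290,150:470]; cv2.imwrite("pics/topc.png",cv2.resize(a,None,fx=2.5,fy=2.5,interpolation=cv2.INTER_CUBIC))
E
cat > h.py <<'E'
from station import robot, fingers, vision, workorder, recognise
import numpy as np, cv2
from scipy.spatial.transform import Rotation as R
def cam(name,tool=None):
    c=vision.calibration(name)
    if name=="wrist":
        T=np.eye(4);T[:3,:3]=R.from_euler("xyz",tool[1],degrees=True).as_matrix();T[:3,3]=tool[0]
        M=T@c["T_tool_cam"]
    else: M=np.linalg.inv(c["extrinsics"])
    return c,M
def ray(name,px,tool=None):
    c,M=cam(name,tool);K=c["mtx"]
    d=(np.array(px,float)-K[:2,2])/K[0,0]
    u=d.copy()
    for _ in range(20): u=d/(1+c["k1"]*(u@u))
    v=M[:3,:3]@np.array([u[0],-u[1],-1.]); return M[:3,3],v
def atz(name,px,z,tool=None):
    o,v=ray(name,px,tool); return o+v*(z-o[2])/v[2]
def proj(name,P,tool=None):
    c,M=cam(name,tool);q=np.linalg.inv(M)@np.append(P,1)
    u=np.array([q[0],-q[1]])/-q[2];u=u*(1+c["k1"]*(u@u));return c["mtx"][0,0]*u+c["mtx"][:2,2]
def tri(views):
    A=0;b=0
    for n,px,t in views:
        o,v=ray(n,px,t);v=v/np.linalg.norm(v);P=np.eye(3)-np.outer(v,v);A=A+P;b=b+P@o
    return np.linalg.solve(A,b)
E
python3 - <<'E'
from h import *
print("hub z", tri([("top",(256.5,231),None),("side",(275,181),None)]))
print("latch", tri([("top",(356,226),None),("side",(321,226),None)]))
for n,p in dict(vent=(256,231),latch=(356,226),drop=(432,197),cup=(182,231),pan=(222,159)).items(): print(n,atz("top",p,.14))
E
```

```text
hub z [0.52260974 0.18627957 0.12064124]
latch [ 0.53021427 -0.0823108   0.14286189]
vent [0.51965117 0.18616968 0.14      ]
latch [ 0.53273305 -0.08391225  0.14      ]
drop [ 0.61161825 -0.29233509  0.14      ]
cup [0.52013528 0.38356817 0.14      ]
pan [0.71566414 0.28085524 0.14      ]
```

View pics/topc.png

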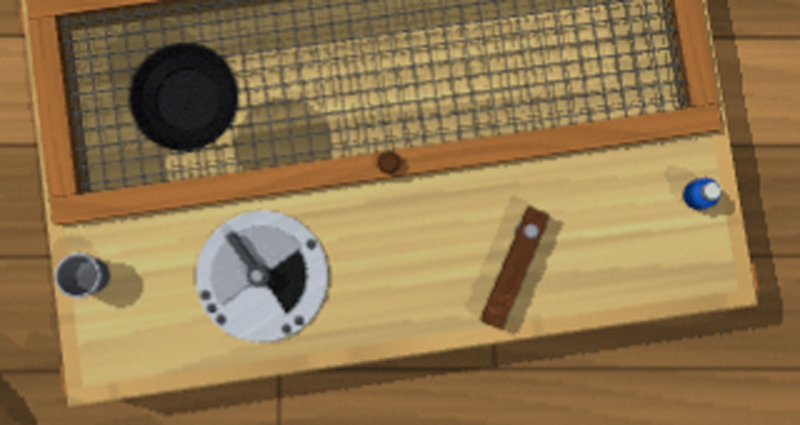

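View pics/side0.png

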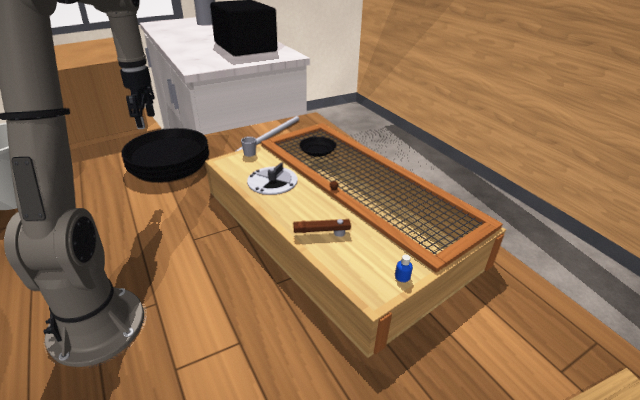

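View pics/top0.png

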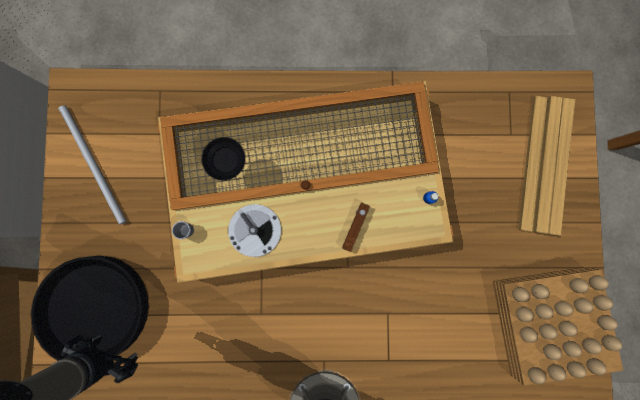

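Run:
```python
from h import *
print(robot.current_eef_rot())
fingers.gripper_to(0.0)
for i,p in enumerate([(0.50,0.05,0.33),(0.42,0.05,0.33)]):
    robot.move_to(p,[180,0,0])
    t=(robot.current_tool_pos(),robot.current_eef_rot()); im=vision.grab_frame("wrist")
    cv2.imwrite(f"pics/w{i}.png",im[:,:,::-1]); np.save(f"pics/w{i}.npy",np.array(t)); print(t, robot.current_joint_positions())
    for l in ["vent_hub","vent_arm","latch","latch_pivot","lid_knob"]:
        print(l,[([round(float(v)) for v in d["rect"]],round(float(d["p"]),2)) for d in recognise(l,"wrist")[:2]])
a=np.hstack([]) if 0 else None
a=cv2.imread("pics/w0.png"); cv2.imwrite("pics/w0b.png",cv2.resize(a,(800,500),interpolation=cv2.INTER_CUBIC))
a=cv2.imread("pics/w1.png"); cv2.imwrite("pics/w1b.png",cv2.resize(a,(800,500),interpolation=cv2.INTER_CUBIC))
print(robot.current_time_s())
```

```text
[1.79997654e+02 1.31547836e-03 1.53374548e+02]
(array([0.49986604, 0.05150713, 0.32969418]), array([-1.79969112e+02,  3.58453188e-02,  1.65909154e-01])) [-39.43290155  11.70637977  38.84055856  85.777667    -7.35793947
  85.13367522 -90.37383902]
vent_hub [([170, 142, 146, 151], 0.74)]
vent_arm [([162, 133, 100, 92], 0.59)]
latch [([472, 138, 102, 151], 0.91)]
latch_pivot [([472, 141, 100, 152], 0.9)]
lid_knob [([244, 42, 487, 84], 0.91)]
(array([0.41950277, 0.050318  , 0.33039348]), array([-1.79889228e+02, -6.67006377e-02,  7.50951477e-02])) [-46.46525927  -0.33435663  37.58667611  96.39587181   0.16091818
  83.7775253  -98.86109377]
vent_hub [([161, 71, 158, 138], 0.71)]
vent_arm [([151, 48, 105, 96], 0.7)]
latch [([473, 64, 94, 129], 0.85)]
latch_pivot [([474, 63, 96, 126], 0.91)]
lid_knob [([160, 70, 157, 135], 0.24)]
4.95
```

View pics/w0b.png

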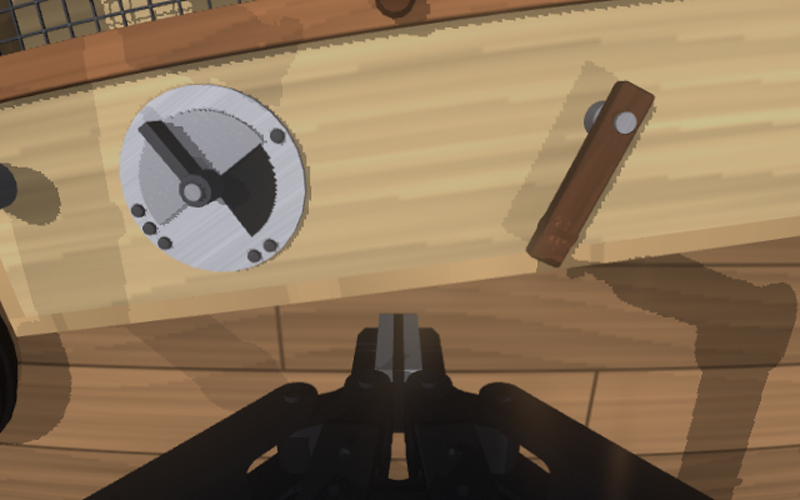

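View pics/w1b.png

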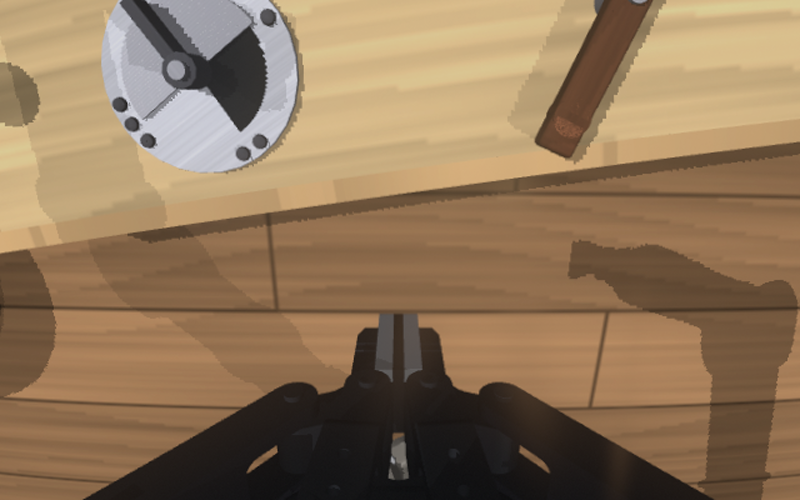

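```bash
cat > m.py <<'E'
from h import *
t0=np.load("pics/w0.npy");t1=np.load("pics/w1.npy")
A=lambda px,z,t=t0:atz("wrist",np.array(px)/1.25,z,t)
T=lambda a,b:tri([("wrist",np.array(a)/1.25,t0),("wrist",np.array(b)/1.25,t1)])
ang=lambda v:np.degrees(np.arctan2(v[1],v[0]))
print("tri hub",T((194,191),(177,70)),"pairs",T((262,251),(251.5,147)),"latchtip",T((546,254),(565,152)))
hub0=A((194,191),.158);hub1=A((177,70),.158,t1);print("hub",hub0,hub1)
for n,a,b in [("pair",(262,251),(251.5,147)),("one",(277,135),(268,17)),("three",(149,228),(132,124))]:
    for h,p,t in((hub0,a,t0),(hub1,b,t1)):
        v=A(p,.131,t)-h;print(n,ang(v),np.hypot(*v[:2]))
v=A((150,128),.152)-hub0;print("arm",ang(v),np.hypot(*v[:2]))
pv=A((625,122),.154);v=A((547,255),.153)-pv;print("pivot",pv,"latch",ang(v),np.hypot(*v[:2]))
a,b=A((20,335),.12),A((800,218),.12);print("deck edge yaw",ang(a-b)-90,a,b)
a,b=A((0,250),.12,t1),A((800,142),.12,t1);print("deck edge yaw",ang(a-b)-90)
a,b=A((0,100),.135),A((545,10),.135);print("lid edge yaw",ang(a-b)-90,a)
S=lambda x,y:(150+x/2.5,120+y/2.5)
a,b=[atz("top",S(*p),.12) for p in((68,405),(757,305))];print("top deck yaw",ang(a-b)-90)
print("top hub",atz("top",S(257,275),.158),"pivot",atz("top",S(531,231),.154))
E
python3 m.py
```

```text
tri hub [0.5219285  0.19368302 0.15392365] pairs [0.4691894  0.15730793 0.12906684] latchtip [ 0.46620627 -0.06849453  0.12786804]
hub [0.52278968 0.19146091 0.158     ] [0.52167273 0.19204444 0.158     ]
pair -146.7852618415512 0.06327413488487692
pair -145.8291335049183 0.06318775677322092
one -56.88180807495167 0.06384583897477628
one -57.674159046274674 0.0641101064093857
three 122.9827553383981 0.06308215051451292
three 123.59696731516655 0.062241205863072906
arm 33.40679008635848 0.05072001252593959
pivot [ 0.56964861 -0.09984908  0.154     ] latch 155.56608180970088 0.10394503802005733
deck edge yaw 9.365558693378176 [0.38405491 0.39556851 0.12      ] [ 0.49595897 -0.28292005  0.12      ]
deck edge yaw 7.8910650301924505
lid edge yaw 7.676525658038926 [0.58769619 0.34317482 0.135     ]
top deck yaw 8.012423047694412
top hub [0.52232125 0.19201546 0.158     ] pivot [ 0.56895017 -0.09991932  0.154     ]
```

```bash
cat >> h.py <<'E'
def pose(piv,r,th,side,d,z,o):
    a=np.radians(th);u=np.array([np.cos(a),np.sin(a)]);n=side*np.array([-u[1],u[0]])
    return [*(np.array(piv)+r*u+d*n),z],[180,0,(th+o+180)%360-180]
def push(piv,r,th0,th1,side,z,o,d,clear=.016,step=12,v=.08):
    """side=+1: tool on ccw side, pushes clockwise"""
    p,e=pose(piv,r,th0,side,d+clear,z+.09,o); robot.move_to(p,e)
    p[2]=z; hit=robot.line_to(p,e,velocity=.12,f_stop=6)
    print("down",hit,robot.current_tool_pos(),robot.current_joint_positions().round(0))
    if hit: return False
    fm=0
    for th in np.linspace(th0,th1,int(abs(th1-th0)/step)+2):
        p,e=pose(piv,r,th,side,d,z,o)
        if robot.line_to(p,e,velocity=v,f_stop=15): print("force stop",th,robot.current_contact_force());return False
        fm=max(fm,np.linalg.norm(robot.current_contact_force()[:2]))
    print("max F",fm)
    p,e=pose(piv,r,th1,side,d+clear,z,o); robot.line_to(p,e,velocity=.1)
    p[2]=z+.09; robot.line_to(p,e,velocity=.25); print("t",robot.current_time_s()); return True
def look(name,p,yaw=0):
    robot.move_to(p,[180,0,yaw]); robot.pause(.2)
    t=np.array((robot.current_tool_pos(),robot.current_eef_rot())); im=vision.grab_frame("wrist")
    np.save(f"pics/{name}.npy",t); cv2.imwrite(f"pics/{name}.png",cv2.resize(im[:,:,::-1],(800,500),interpolation=cv2.INTER_CUBIC))
HUB=(.5222,.192);PIV=(.5693,-.0998)
E
python3 - <<'E'
from h import *
print(robot.tip_reach)
for th in (33,-57,-147): 
    p,e=pose(HUB,.042,th,1,.02,.153,180); print(p,robot.inverse_kinematics(p,e))
for th in (155,90,8):
  for o in (180,90,0):
    p,e=pose(PIV,.085,th,1,.03,.158,o); print(th,o,robot.inverse_kinematics(p,e))
E
```

```text
0.017
[np.float64(0.5465313831534073), np.float64(0.2316482508295396), 0.153] [ 13.33116224  40.68354929 -61.79471918  86.04505144  36.45045215
  75.22268442  70.9313571 ]
[np.float64(0.5618482508295397), np.float64(0.16766861684659273), 0.153] [-35.3722463   27.04029353  24.25646361  89.59547473 -11.80525934
  65.90927683  24.3718834 ]
[np.float64(0.4978686168465927), np.float64(0.15235174917046038), 0.153] [-46.29010248  21.00155623  35.38524    100.46320297 -13.4919142
  62.81459211 -63.48644069]
155 180 [-30.03270655  19.15737386  48.62532315 105.24000054 -16.07833541
  62.76845238 -90.51812943]
155 90 [ -40.40965846   24.93357601   64.82591027  105.50953436  -24.79663828
   65.46376368 -171.94799791]
155 0 [-21.27068267  16.8559086   36.87213943 104.97381528 -11.37793912
  61.87698969  84.82006525]
90 180 [ -35.36112589   25.90616994   47.9847197    97.46254733  -20.81350583
   65.99736279 -161.61487054]
90 90 [ 42.11240128  33.59509751 -61.65498308  94.55723704  31.03150291
  70.84903896  63.87627752]
90 0 [-27.06411261  23.01470212  35.69545058  97.18014952 -14.63626362
  64.52817522  12.8195439 ]
8 180 [ 36.5805989   46.9768131  -61.90228268  75.04935406  40.76648148
  80.98797377  74.93273166]
8 90 [-15.47930752  35.55932804  31.41651641  77.54905903 -18.58772786
  71.98761313  24.88006232]
8 0 [-24.47959398  39.95279382  48.42500757  77.95210181 -29.80504688
  75.12316736 -57.28055154]
```

Run:
```python
from h import *
if push(HUB,.042,33.4,-135,1,.153,180,.019): look("v1",(.44,.12,.33))
print(robot.current_time_s())
```

```text
down False [0.53836652 0.24489724 0.15383386] [ 11.  39. -59.  86.  34.  74.  71.]
max F 1.16793183130384
t 14.825
15.7917
```

View pics/v1.png

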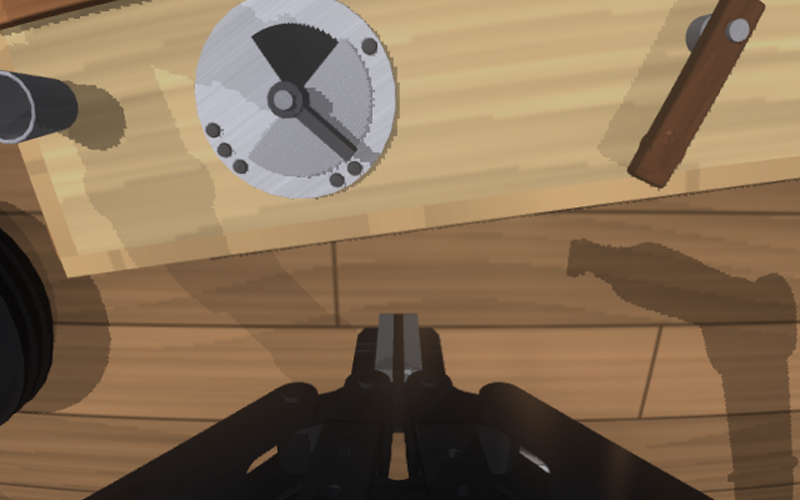

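```bash
cat > ang.py <<'E'
from h import *
def vent(name,hub,tip,pair,one=None,three=None):
    t=np.load(f"pics/{name}.npy");A=lambda p,z:atz("wrist",np.array(p)/1.25,z,t)[:2]
    h=A(hub,.158);g=lambda v:np.degrees(np.arctan2(v[1],v[0]))
    v=A(tip,.152)-h;print("hub",h,"arm",g(v),np.hypot(*v))
    for s in(pair,one,three):
        if s: w=A(s,.131)-h;print("stud",g(w),np.hypot(*w))
E
python3 - <<'E'
from ang import *
vent("v1",(283,100),(353,155),(345.5,174),(370,46),(225,150))
E
```

```text
hub [0.52169457 0.19292213] arm -129.74878573754518 0.05612718318820418
stud -146.0121910090487 0.06298268931195851
stud -57.681272737960455 0.06450772267612606
stud 123.62413247000222 0.061902465267363545
```

Run:
```python
from h import *
if push(HUB,.042,-130,-146.7,1,.153,180,.0155): look("v2",(.44,.12,.33))
print(robot.current_time_s())
```

```text
down False [0.52002278 0.13986286 0.15400992] [ -1.  22. -21.  96.   9.  63. -64.]
max F 0.9476413150389008
t 19.2417
20.0583
```

View pics/v2.png

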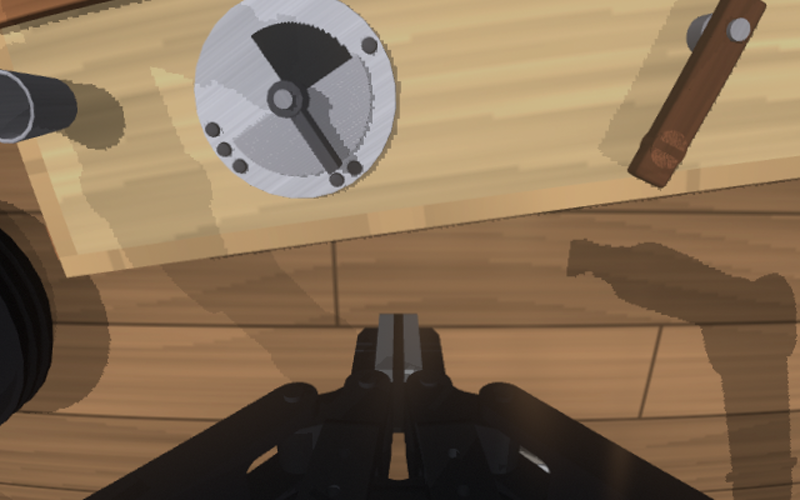

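Run:
```python
import cv2
a=cv2.imread("pics/v2.png")[60:210,220:400]; cv2.imwrite("pics/v2c.png",cv2.resize(a,None,fx=4,fy=4,interpolation=cv2.INTER_CUBIC))
```

```text
(no output)
```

View pics/v2c.png

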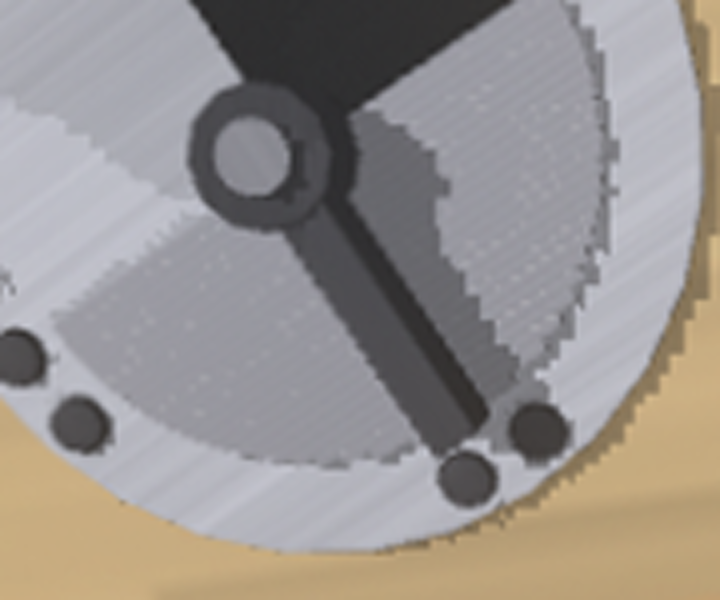

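Run:
```python
from ang import *
vent("v2",(283.3,99),(334.3,171.3),(345.9,173.8),(370,46),(225,149.5))
t=np.load("pics/v2.npy");A=lambda x,y,z:atz("wrist",np.array((220+x/4,60+y/4))/1.25,z,t)[:2]
for a,b in(((287,235),(437,458)),((330,208),(478,432))):
    v=A(*b,.152)-A(*a,.152);print(np.degrees(np.arctan2(v[1],v[0])))
```

```text
hub [0.52187861 0.19257773] arm -147.77714002877298 0.055925433007527406
stud -146.20658908787138 0.06327541865371562
stud -58.02425015883824 0.0638003848715653
stud 123.76958039099885 0.06208456411687767
-147.99679693216927
-148.1164368571982
```

Run:
```python
from h import *
robot.line_to([.46,-.02,.27],velocity=.3)
if push(PIV,.068,155.6,18,1,.158,0,.024): look("l1",(.58,.0,.34))
print(robot.current_time_s())
```

```text
down False [ 0.49150149 -0.10821255  0.15872143] [ 23.  17. -16. 101.   5.  62.  71.]
max F 1.396344997490401
t 29.4
30.1667
```

View pics/l1.png

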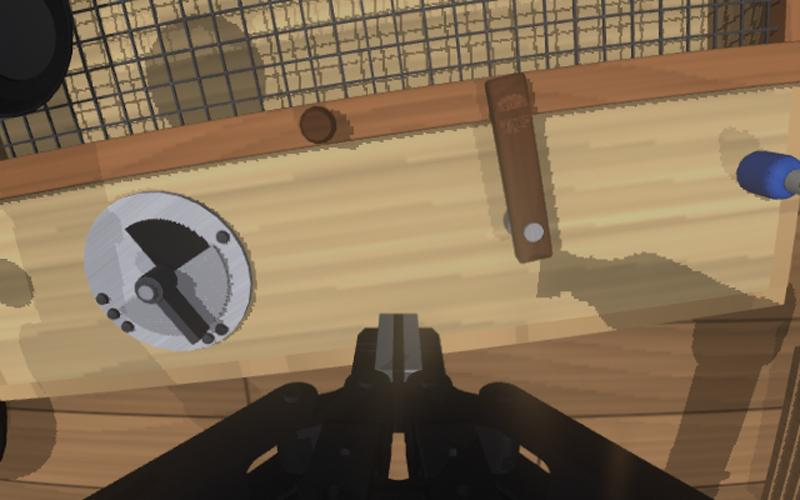

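```bash
cat > la.py <<'E'
from h import *
t=np.load("pics/l1.npy");A=lambda p,z:atz("wrist",np.array(p)/1.25,z,t)[:2]
g=lambda v:np.degrees(np.arctan2(v[1],v[0]))
p=A((534,232),.154);v=A((505,77.5),.153)-p;print(p,g(v),np.hypot(*v))
for a,b in(((517,262),(486,84)),((552,256),(524,75))): print(g(A(b,.153)-A(a,.153)))
for a,b,z in(((0,203),(800,86),.13),((0,203),(480,128),.13),((0,402),(785,305),.12)): print("yaw",g(A(a,z)-A(b,z))-90)
E
python3 la.py
```

```text
[ 0.56866273 -0.10020975] 15.028939558348958 0.10996024758157573
13.700351065647936
14.051674529743215
yaw 8.125868723935852
yaw 7.86438463684992
yaw 8.165301130955854
```

Run:
```python
from h import *
if push(PIV,.068,14.5,8,1,.158,0,.028,clear=.02): look("l1",(.58,.0,.34))
print(robot.current_time_s())
a=cv2.imread("pics/l1.png")[50:270,400:640]; cv2.imwrite("pics/l1c.png",cv2.resize(a,None,fx=2.7,fy=2.7,interpolation=cv2.INTER_CUBIC))
```

```text
down False [ 0.62397942 -0.03618282  0.1594029 ] [ -5.  30.  10.  82.  -5.  68. -70.]
max F 0.3504568030210476
t 33.1
33.875
```

View pics/l1c.png

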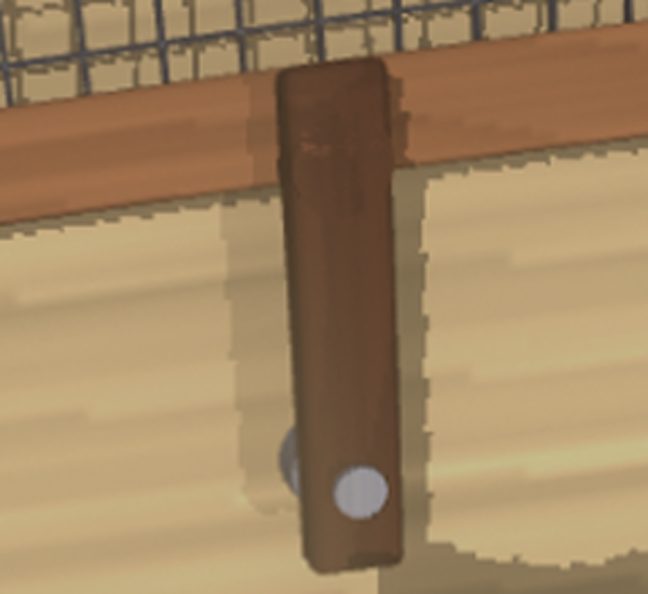

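Run:
```python
from h import *
t=np.load("pics/l1.npy");A=lambda p,z:atz("wrist",(400/1.25+p[0]/2.7/1.25,50/1.25+p[1]/2.7/1.25),z,t)[:2]
g=lambda v:np.degrees(np.arctan2(v[1],v[0]))
p=A((361,492),.154)
for e in((332,66),(334,66)):
    v=A(e,.153)-p;print(p,g(v),np.hypot(*v))
for a,b in(((402,555),(385,70)),((305,560),(282,80))): print(g(A(b,.153)-A(a,.153)))
print("yaw",g(A((0,225),.13)-A((648,140),.13))-90)
```

```text
[ 0.56857117 -0.1000195 ] 8.637177713434799 0.10973022869257598
[ 0.56857117 -0.1000195 ] 8.38176283273116 0.10966404205623353
7.615517570753833
6.923322524309871
yaw 7.835992454127194
```

Run:
```python
from h import *
robot.move_to([.35,.3,.35],[180,0,0])
im=vision.grab_frame("top")
for l in ["dropper","cup","pan","vent_arm","latch"]:
    print(l,[([round(float(v)) for v in d["rect"]],round(float(d["p"]),2)) for d in recognise(l,"top")[:1]])
a=im[100:290,150:470,::-1]; cv2.imwrite("pics/topf.png",cv2.resize(a,None,fx=2.5,fy=2.5,interpolation=cv2.INTER_CUBIC))
print(robot.current_time_s())
```

```text
dropper [([432, 196, 14, 16], 0.45)]
cup [([182, 229, 19, 19], 0.75)]
pan [([222, 160, 44, 44], 0.72)]
vent_arm [([258, 234, 33, 28], 0.94)]
latch [([359, 197, 16, 48], 0.91)]
35.5833
```

View pics/topf.png

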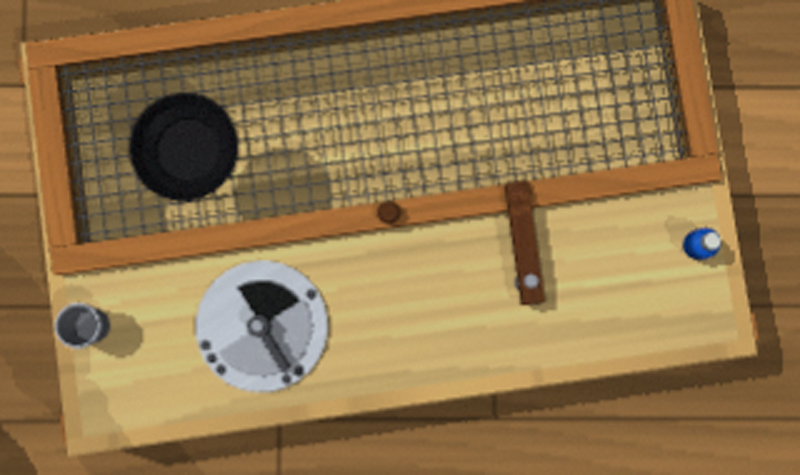

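The top view shows the ventilator's arm pointing at the pair of studs (about 293,374) and the turn-button across the lid's front rail (about 520,190). The lid is shut and the bottle, cup and pan stand where they were.

```bash
python3 -c "
from station import workorder
print(workorder.close_job())"
```

```text
the job is handed in; nothing more can be done
None
```

I pushed the ventilator's arm round to the pair of studs first, then the turn-button across the lid's front edge, and handed the job in at about 36 s of the 61 s allowed.

- **Ventilator:** the last look put the arm at about -147.9°. The studs' direction came out at -146.2° to -148.0° depending on which studs I measured, so the arm is about 1° off.
- **Turn-button:** its direction read 6.9° to 8.6°, depending on which edge or point I used. The brooder's heading is about 7.9°, so it lies square to within about 1°.
- **Forces:** the highest reading while pushing was about 1.4 N, sampled after each short move. No force stop tripped.
- **Bystanders and lid:** the bottle, cup and pan are where they were, to within 2 pixels in the top camera. The lid is shut, and the gripper is clear of everything.

The first push of each part ended about 4 mm off, short for the ventilator's arm and too far for the turn-button. A second, corrected push brought each into place. No check failed.

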